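Clear the cork sander's table and hold its run plunger

TASK

Before the cork sander may run, use the red-handled scraper block (not the fingers) to sweep all three bark chips off the sander's table into the chip tray at its open edge, then stand the scraper upright back on the bench and let go of it. Only after that, press the hold-to-run plunger on the yellow station down with the gripper to its middle position, about 12 mm, where the black collar's rim cuts the green band on the stem, and finish while still holding it there; never press on into the red band. Leave the bowl, the glue bottle and the brush where they are.

Things in the scene. Friction and masses are not known exactly. Their poses are not given: they have to be found in the camera images.
- sander: Fixed green bench disc sander. Origin on the bench under the centre of its table (see table), z up. At the table's +y edge stands the disc (face at y = +136 mm; its dark guard, 160 mm in diameter, tops out 172 mm above the bench), behind it the motor (116 mm in diameter, to y = +354 mm); nothing turns. At the table's -y edge is the chip tray (see tray)
- table (a point): Centre of the top of the sander's table: flat rimless aluminium plate, 180 (x) by 260 (y) mm, its top 90 mm above the bench, open at its -y edge. Axes as the sander's
- tray (a point): Centre of the inner floor (35 mm above the bench) of the chip tray, a dark steel open box fixed to the sander, 200 (x) by 110 (y) mm outside, 5 mm walls, from y = -130 to -240 mm of the sander. Its rim is 75 mm above the bench, 15 mm below the table top. Axes as the sander's
- chip1: Loose bark chip, brown, 32 x 26 mm and about 15 mm high, 10 g, lying on the sander's table at the start. Origin at the centre of its underside
- chip2: Loose bark chip, brown, 32 x 26 mm and about 15 mm high, 10 g, lying on the sander's table at the start. Origin at the centre of its underside
- chip3: Loose bark chip, brown, 32 x 26 mm and about 15 mm high, 10 g, lying on the sander's table at the start. Origin at the centre of its underside
- scraper: Loose scraper, 0.13 to 0.25 kg, standing on the bench: wooden block 150 (x) by 44 (y) by 24 (z) mm with black rubber foot, on its middle a red upright handle 60 (x) by 26 (y) mm, from 24 to 100 mm above the underside. Origin at the centre of its underside. Sweep along its y, with its long side
- scraper_grip (a point): Point in the middle of the scraper's red handle, 75 mm above its underside; close the fingers along the scraper's y (26 mm wide)
- station: Fixed yellow box 90 x 90 x 45 mm with a black collar (52 mm in diameter) whose rim is 57 mm above the bench; the plunger comes straight up out of its centre. Origin at the centre of its underside
- plunger_top (a point): Flat top of the plunger's black round head (48 mm in diameter, 15 mm thick), 104 mm above the bench when released, on the station's axis. Head on a white stem (24 mm in diameter) with a green and above it a red band: pressed 8 to 16 mm the collar's rim cuts the green band, from 20 mm on the red
- plunger (a joint): Travel of the plunger, straight down, in m: 0 released, 0.024 at the bottom. Spring: about 3 N to start, 0.45 N more per mm (about 8.5 N at 12 mm); it springs back up when let go
- bowl: Bystander: loose terracotta bowl, 110 mm across, 55 mm high; origin at the centre of its underside
- glue: Bystander: loose blue glue bottle with white cap, 56 mm in diameter, 130 mm high; origin at the centre of its underside
- brush: Bystander: loose brush lying on the bench
There are look-alikes about, which are no part of the job. Several things look just like the station: the one meant starts nearest to the robot's base. What is shaped like the chip1 but purple is not meant.

How it is judged:
By the outcome, as a careful person would: the job done as asked, in the order asked, and still so for the second after the job is handed in, while the arm keeps its last pose, push and grip.
It also fails if it takes over 59 s, if anything falls off the work surface, if the arm or the gripper's body presses on something with over 40 N, if the wrist force passes 120 N, or if a joint passes its speed limit or range.

ROBOT

A 7-joint arm with a two-finger parallel gripper is mounted at the origin on the work surface. World frame = base frame: x ahead of the robot, y to its left, z up, the work surface at z = 0. Lengths are in m, angles in rad, forces in N, time in s.
With the tool pointing down it reaches from about 0.4 to 0.9 m from the base axis. Payload 5.6 kg.
Tool frame: the origin (TCP) lies midway between the tips of the shut fingers; the grasp point (between the pads) lies 19 mm behind it; z points along the fingers, y is the direction in which the jaws open and shut (so a half turn about z gives the same grasp; the last joint's range is limited). The gripper opens to 92 mm and grips with 3 to 60 N. Pads are 20 mm wide; open, the fingers measure 128 mm over their backs; the gripper's body (75 mm by 189 mm) begins 69 mm behind the grasp point.
Start: joints at [-1.222, 0.468, -0.012, 1.603, 0.006, 1.071, -0.056], TCP at [0.248, 0.601, 0.186] pointing down, gripper open.
Joint ranges: [-2.53, 2.53], [-0.31, 2.02], [-1.57, 1.55], [0.28, 2.44], [-1.29, 4.43], [0.15, 1.84], [-2.92, 2.92]. Speed limits (rad/s): [2.57, 2.57, 3.14, 3.14, 3.14, 3.14, 3.14].

INTERFACE

Orientations are given as a rotation vector (axis times angle).
In Python, from plant import manip, cams, sign_off gives the robot as it stands.
- The arm moves only by the tool apply_moves, never from a script. Its argument "moves" is a list that holds one entry, the list of rows, each a list of 6 numbers: the shift along the tool's x, y, z in cm, then the turn, a rotation vector about the tool's x, y, z in rad. A call has exactly 10 rows; each row is the pose to reach, as a shift and turn from the pose commanded when the call began, along the tool's axes at that moment; what a row does not reach only later rows make up. A row lasts 1/8 s, in which the tool goes at most 62.5 mm and 10.7 degrees, less where a joint would pass 70% of its speed; a pose out of reach is approached as far as the arm can. A call with a gripper value outside its range is refused whole. "gripper" is the gripper command: -1 is shut, 1 is fully open, values between are in proportion, set as the call begins (left out, the last holds). The fingers move at their own pace and stop on an object; "grip_force" is the grip in N (left out, the last holds). Time passes only in rows, so rows that repeat a pose let the fingers close, or fill a call up. It gives the time, the measured TCP pose, the force and the opening at its end, in the units of the state.
- manip.read_state(): the state, without advancing time (a new reading comes with each control period).
- cams.camera(name): name is "scene" or "top" or "wrist"; returns (picture, depth): 420x560x3 uint8, red, green, blue; 420x560 float32, m along the optical axis (not along the pixel's ray), 0 where there is no reading.
- cams.get_calibration(name): a dict with "camera_matrix" (3x3 intrinsics, pixels), "T" (4x4, takes a point from camera to world coordinates). Camera axes: x right, y up, looking along -z (the intrinsics and any distortion apply to the point x, -y, -z); pixel columns grow to the right and rows downward; lengths in m; the calibration is good to about 2 mm. A picture is of the moment at which its call begins: read the wrist's pose just before it. get_calibration takes no time and is no camera call; for the wrist camera it gives the pose at the moment of the call.
- sign_off(): hands the job in, once; it reports no verdict.
The state is a dict: "clock": time; "qpos": joint angles; "dq": joint speeds; "joint_efforts": joint torques, N m; "tool_pos": TCP position; "tool_rot": TCP orientation; "force": force on the tool from outside, world axes, zero at the start; "wrist_torque": the same for the moment, N m; "finger_gap": opening from 0.0 (shut) to 1.0 (fully open).
Only numpy, scipy, OpenCV 4.12 (cv2) and the standard library are available. Lean on these libraries where they do the work, as an engineer would, in place of code of your own. Each camera call takes 0.05 s, during which the arm holds its last target.

## Working session

There is one attempt and no reset: what is moved stays moved. The work goes in short steps, Python scripts to look and compute and a tool call to move; the robot and the scene stay as the last step left them, time stands still between calls to the robot, and variables do not carry over. Pictures are saved under pics/ and viewed, and the job is handed in when it is done.

Besides the shell and the picture viewer there is one more tool, called after "Request:" as a command line: name --argument value ..., lists and objects as JSON in quotes. apply_moves: Moves the arm, as the interface text tells. Its arguments: {"type":"object","properties":{"moves":{"type":"array"},"gripper":{"type":"number"},"grip_force":{"type":"number"}},"required":["moves"]}

```bash
ls; mkdir -p pics; python3 - <<'E'
from plant import manip, cams
import cv2,numpy as np
s=manip.read_state(); print(s)
for n in ["scene","top"]:
    c=cams.get_calibration(n); print(n,c)
    p,d=cams.camera(n); cv2.imwrite(f"pics/{n}0.png",p[:,:,::-1]); np.savez(f"{n}0.npz",p=p,d=d)
E
```

```text
pics
{'clock': 0.0, 'qpos': array([-1.22200201,  0.468386  , -0.01160224,  1.60362162,  0.00601936,
        1.07140925, -0.05629797]), 'dq': array([ 1.66354654e-04, -1.16739134e-03, -8.45556737e-05, -2.12454182e-03,
        3.94429049e-04,  1.58722470e-03,  1.48277104e-03]), 'joint_efforts': array([ 2.35180760e-04, -5.20555687e+01, -1.21025619e-02, -2.43755794e+01,
       -5.65747311e-02,  1.69427565e-02,  1.47752612e-04]), 'tool_pos': array([0.24803097, 0.60012385, 0.18513552]), 'tool_rot': array([-6.11541558e-01, -3.08128320e+00,  2.79256860e-03]), 'force': array([-0.71690576,  0.52353901,  0.30571355]), 'wrist_torque': array([-0.07958303,  0.01488845, -0.0091298 ]), 'finger_gap': 0.9978516180202114}
scene {'camera_matrix': array([[445.9076942 ,   0.        , 285.16612973],
       [  0.        , 445.9076942 , 210.65839946],
       [  0.        ,   0.        ,   1.        ]]), 'T': array([[-0.39068667, -0.61209786,  0.68753192,  1.41066887],
       [ 0.92051032, -0.26381247,  0.2882078 ,  0.29290745],
       [ 0.00496812,  0.74547917,  0.66651041,  0.93679778],
       [ 0.        ,  0.        ,  0.        ,  1.        ]])}
top {'camera_matrix': array([[402.72998388,   0.        , 278.38358519],
       [  0.        , 402.72998388, 206.55371483],
       [  0.        ,   0.        ,   1.        ]]), 'T': array([[ 0.02019799,  0.98062184, -0.19486621,  0.39128137],
       [-0.99977156,  0.02117285,  0.00292088, -0.07628156],
       [ 0.00699015,  0.1947627 ,  0.98082548,  0.9539949 ],
       [ 0.        ,  0.        ,  0.        ,  1.        ]])}
```

View pics/scene0.png

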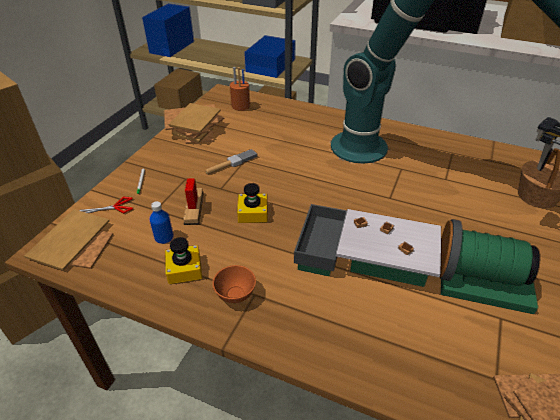

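View pics/top0.png

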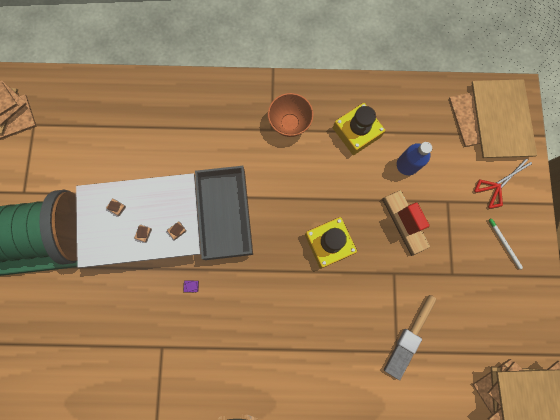

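The pictures show these candidates, with top-camera pixels:
- **Stations:** (331,242) is nearer the base. The far one, at (360,127), is the look-alike.
- **Chips:** brown chips at (116,207), (143,233) and (176,230). The purple one at (190,286) is not meant.
- **Red things:** the scraper is at (408,220). The scissors at (495,187) are the other red object.

Next I'll measure them.

```bash
cat > h.py <<'E'
import numpy as np,cv2
from plant import manip,cams
def pts(uv,d,c):
    K=c["camera_matrix"];T=c["T"];uv=np.atleast_2d(uv).astype(float)
    z=np.atleast_1d(d)
    p=np.c_[(uv[:,0]-K[0,2])/K[0,0]*z,-(uv[:,1]-K[1,2])/K[1,1]*z,-z]
    return p@T[:3,:3].T+T[:3,3]
def plane(uv,c,h):
    o=c["T"][:3,3];r=pts(uv,np.ones(len(np.atleast_2d(uv))),c)-o
    return o+r*((h-o[2])/r[:,2])[:,None]
def cloud(d,c):
    v,u=np.mgrid[:d.shape[0],:d.shape[1]]
    return pts(np.c_[u.ravel(),v.ravel()],d.ravel(),c).reshape(*d.shape,3)
def tri(uv1,c1,uv2,c2):
    A=np.zeros((3,3));b=np.zeros(3)
    for uv,c in((uv1,c1),(uv2,c2)):
        o=c["T"][:3,3];r=pts(uv,[1.],c)[0]-o;r/=np.linalg.norm(r);M=np.eye(3)-np.outer(r,r);A+=M;b+=M@o
    return np.linalg.solve(A,b)
def comps(m,amin=20):
    n,l,s,ce=cv2.connectedComponentsWithStats(m.astype(np.uint8))
    return [(l==i,s[i,4],ce[i]) for i in range(1,n) if s[i,4]>=amin]
E
python3 - <<'E'
from h import *
for n in ["top","scene"]:
    z=np.load(n+"0.npz");p=z['p'];d=z['d'];c=cams.get_calibration(n);P=cloud(d,c)
    hsv=cv2.cvtColor(p,cv2.COLOR_RGB2HSV).astype(int);H,S,V=hsv[...,0],hsv[...,1],hsv[...,2]
    ok=d>0
    print(n,"valid",ok.mean())
    masks={"yellow":(H>22)&(H<35)&(S>180)&(V>120),"red":((H<5)|(H>175))&(S>190)&(V>90),
     "plate":(S<40)&(V>150)&(abs(P[...,2]-.09)<.012),
     "purple":(H>130)&(H<155)&(S>90),
     "blue":(H>105)&(H<125)&(S>150)&(P[...,2]>0.)&(P[...,0]>.2),
     "black":(V<50)&(P[...,2]>.085)&(P[...,2]<.12),
     "chips":ok&(P[...,2]>.094)&(P[...,2]<.115)&(S>60)}
    for k,m in masks.items():
        for mm,a,ce in comps(m&ok,25):
            q=P[mm]; r=cv2.minAreaRect(q[:,:2].astype(np.float32)*1000)
            print(k,a,ce.round(1),"med",np.median(q,0).round(4),"zmax",np.percentile(q[:,2],[2,50,98]).round(4),"rect",np.round(r[0],1),np.round(r[1],1),round(r[2],1))
E
```

```text
top valid 0.9960289115646258
yellow 150 [348.1 115.9] med [ 0.7978 -0.2423  0.0438] zmax [0.0411 0.0438 0.0467] rect [ 805.4 -249.5] [21.9 87.9] 43.4
yellow 315 [368.  134.7] med [ 0.7492 -0.2928  0.044 ] zmax [0.0407 0.044  0.0473] rect [ 753.1 -287.9] [34.7 87.9] 38.8
yellow 699 [333.3 241.1] med [ 0.4982 -0.2069  0.0438] zmax [0.0408 0.0438 0.0472] rect [ 494.6 -200.7] [87.4 87.5] 24.8
red 177 [490.4 192. ] med [ 0.6317 -0.5956  0.0078] zmax [0.0045 0.0078 0.0114] rect [ 625.5 -590.4] [77.2 52.6] 40.2
plate 9062 [135.8 219.6] med [0.5286 0.2317 0.0895] zmax [0.0865 0.0895 0.0926] rect [529.7 228.9] [180.2 261.4] 7.7
purple 154 [190.5 286. ] med [0.3885 0.1181 0.0141] zmax [0.0093 0.0141 0.0186] rect [388.5 118.8] [22.5 31.2] 1.3
blue 29 [425.9 158.4] med [ 0.6795 -0.4069  0.0924] zmax [0.0825 0.0924 0.1011] rect [ 678.4 -407. ] [11.9 17.2] 36.0
black 34 [360.3 123.3] med [ 0.7559 -0.2591  0.0968] zmax [0.0902 0.0968 0.1013] rect [ 758.4 -261.9] [36.4  9.9] 63.0
chips 75 [364.5 118.1] med [ 0.7644 -0.2694  0.1008] zmax [0.0945 0.1008 0.1047] rect [ 774.3 -271.4] [44.7 47.1] 12.4
ch
[... 3808 characters left out ...]

chips 102 [386.5 227. ] med [0.5048 0.209  0.1033] zmax [0.0944 0.1033 0.1077] rect [498.6 209.5] [26.6 35.1] 73.2
chips 97 [444.6 249.5] med [0.5312 0.3654 0.1044] zmax [0.0942 0.1044 0.1139] rect [513.8 364.6] [145.8   6.4] 8.8
chips 53 [184.  243.2] med [ 0.7675 -0.2558  0.1022] zmax [0.0947 0.1022 0.1074] rect [ 767.8 -262.4] [49.2 22.6] 42.9
chips 50 [173.9 246.5] med [ 0.79   -0.277   0.1023] zmax [0.0952 0.1023 0.1063] rect [ 787.5 -278.8] [41.6 18.8] 56.4
chips 113 [405.7 247.4] med [0.5585 0.2729 0.103 ] zmax [0.0952 0.103  0.1084] rect [555.8 272. ] [34.1 24.7] 60.8
chips 580 [495.8 269.9] med [0.5501 0.4902 0.1051] zmax [0.0946 0.1051 0.1144] rect [547.8 494.4] [ 23.  184.8] 12.6
```

```bash
cat >> h.py <<'E'
from scipy.spatial.transform import Rotation as Rt
def Rdown(phi):
    a=np.deg2rad(phi);y=np.array([np.cos(a),np.sin(a),0]);z=np.array([0,0,-1.]);return np.c_[np.cross(y,z),y,z]
def show(pos,phi,frm=None):
    s=manip.read_state()
    p0,R0=(s["tool_pos"],Rt.from_rotvec(s["tool_rot"]).as_matrix()) if frm is None else (np.array(frm[0]),Rdown(frm[1]))
    sh=R0.T@(np.array(pos)-p0)*100; rv=Rt.from_matrix(R0.T@Rdown(phi)).as_rotvec()
    print("to",pos,phi,"->",sh.round(2),rv.round(3))
def st():
    s=manip.read_state();R=Rt.from_rotvec(s["tool_rot"]).as_matrix()
    print("t",round(s["clock"],2),"p",s["tool_pos"].round(4),"phi",round(np.rad2deg(np.arctan2(R[1,1],R[0,1])),2),"z",R[:,2].round(4),"F",s["force"].round(2),"gap",round(s["finger_gap"],3),"q",s["qpos"].round(2))
E
python3 - <<'E'
from h import *
st()
show([.52,.10,.27],10)
# scraper block long axis: points z 18..27 mm near
for n in ["top","scene"]:
    z=np.load(n+"0.npz");c=cams.get_calibration(n);P=cloud(z['d'],c)
    m=(abs(P[...,2]-.024)<.004)&(np.hypot(P[...,0]-.548,P[...,1]+.381)<.09)
    q=P[m];r=cv2.minAreaRect(q[:,:2].astype(np.float32)*1000);print(n,m.sum(),r,np.median(q[:,2]))
# two-view check of handle top & plunger head
ct,cs=cams.get_calibration("top"),cams.get_calibration("scene")
print(tri((417.9,216.1),ct,(189.8,184.5),cs),tri((334.8,238.9),ct,(251.9,187.8),cs))
p=np.load("top0.npz")['p'];crop=np.hstack([cv2.resize(p[180:280,290:390],(390,390)),cv2.resize(p[170:270,360:460],(390,390))])
cv2.imwrite("pics/crop1.png",crop[:,:,::-1])
E
```

```text
t 0.1 p [0.2481 0.6002 0.1853] phi 67.55 z [-5.0e-04 -1.5e-03 -1.0e+00] F [-0.72  0.63 -0.06] gap 0.997 q [-1.22  0.47 -0.01  1.6   0.01  1.07 -0.06]
to [0.52, 0.1, 0.27] 10 -> [-44.24 -35.85  -8.41] [-1.000e-03  1.000e-03  1.004e+00]
top 778 ((547.3629760742188, -380.88055419921875), (149.94332885742188, 45.40937805175781), 25.06178092956543) 0.022751950580136904
scene 246 ((549.3707275390625, -381.2448425292969), (152.09381103515625, 44.212406158447266), 26.082233428955078) 0.023568415518120556
[ 0.54742493 -0.38209918  0.09518351] [ 0.49315813 -0.20007687  0.10052419]
```

View pics/crop1.png

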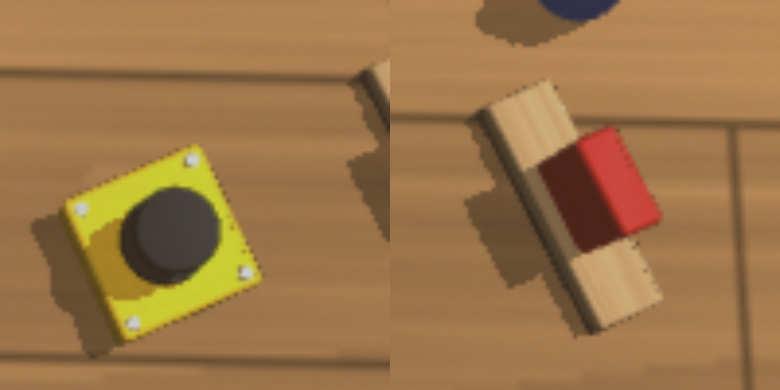

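The close crop confirms the choice: the near station with its black head at (170,235), and the scraper with its red handle on a wooden block at (600,190). I'll move towards the scraper.

Request:
apply_moves --moves '[[[-4.4, -3.6, -2, 0, 0, 0.1], [-8.8, -7.2, -4, 0, 0, 0.2], [-13.3, -10.8, -6, 0, 0, 0.3], [-17.7, -14.3, -8, 0, 0, 0.4], [-22.1, -17.9, -8.4, 0, 0, 0.5], [-26.5, -21.5, -8.4, 0, 0, 0.6], [-31, -25.1, -8.4, 0, 0, 0.7], [-35.4, -28.7, -8.4, 0, 0, 0.8], [-39.8, -32.3, -8.4, 0, 0, 0.9], [-44.2, -35.9, -8.4, 0, 0, 1.0]]]' --gripper 1

```text
clock: 1.35
tool_pos: [0.52, 0.0985, 0.27]
tool_rot: [-2.018, -2.408, -0.0]
force: [0.4, 0.8, -0.0]
finger_gap: 1.0
```

```bash
python3 - <<'E'
from h import *
st()
show([.548,-.381,.20],-64.5)
E
```

```text
t 1.35 p [0.52   0.0985 0.27  ] phi 10.08 z [-1.e-04  2.e-04 -1.e+00] F [ 0.39  0.82 -0.04] gap 1.0 q [-0.63  0.18  0.44  1.82 -0.08  1.16  0.01]
to [0.548, -0.381, 0.2] -64.5 -> [-47.7   -5.64   6.99] [-0.    -0.     1.302]
```

Request:
apply_moves --moves '[[[-4.8, -0.6, 0.7, 0, 0, 0.13], [-9.5, -1.1, 1.4, 0, 0, 0.26], [-14.3, -1.7, 2.1, 0, 0, 0.39], [-19.1, -2.3, 2.8, 0, 0, 0.52], [-23.9, -2.8, 3.5, 0, 0, 0.65], [-28.6, -3.4, 4.2, 0, 0, 0.78], [-33.4, -3.9, 4.9, 0, 0, 0.91], [-38.2, -4.5, 5.6, 0, 0, 1.04], [-43, -5.1, 6.3, 0, 0, 1.17], [-47.7, -5.6, 7, 0, 0, 1.3]]]'

```text
clock: 2.6
tool_pos: [0.5494, -0.3804, 0.1994]
tool_rot: [-3.063, -0.694, 0.001]
force: [0.4, 0.4, 0.9]
finger_gap: 0.997
```

```bash
python3 - <<'E'
from h import *
st()
c=cams.get_calibration("wrist");p,d=cams.camera("wrist");P=cloud(d,c)
cv2.imwrite("pics/w1.png",p[:,:,::-1])
m=(d>0)&(abs(P[...,2]-.1)<.005)&(np.hypot(P[...,0]-.548,P[...,1]+.381)<.06)
q=P[m];print(m.sum(),cv2.minAreaRect(q[:,:2].astype(np.float32)*1000),np.median(q[:,2]) if len(q) else 0)
show([.548,-.381,.056],-64.5)
E
```

```text
t 2.6 p [ 0.5494 -0.3804  0.1994] phi -64.46 z [-5.e-04  5.e-04 -1.e+00] F [0.45 0.39 0.87] gap 0.997 q [ 0.02  0.58  0.8   1.58 -0.44  1.17 -0.21]
1532 ((547.7931518554688, -382.52008056640625), (60.10260772705078, 25.79985809326172), 25.0965633392334) 0.09882009675843753
to [0.548, -0.381, 0.056] -64.5 -> [ 0.45 -0.57 14.24] [ 0.003  0.005 -0.01 ]
```

View pics/w1.png

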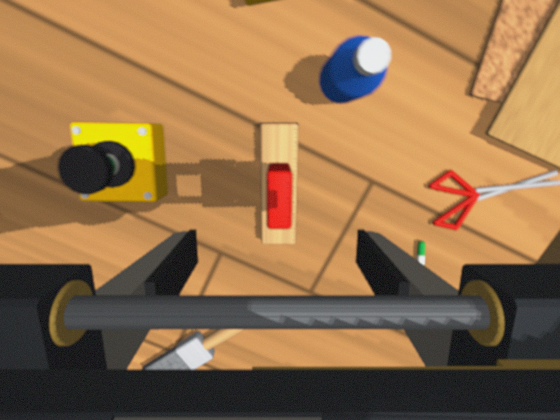

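```bash
python3 - <<'E'
from h import *
st();show([.548,-.382,.056],-64.9)
E
```

```text
t 2.65 p [ 0.5468 -0.3873  0.1984] phi -65.06 z [-0.0028 -0.0052 -1.    ] F [-2.   -3.21  0.32] gap 0.997 q [ 0.02  0.59  0.81  1.58 -0.44  1.17 -0.22]
to [0.548, -0.382, 0.056] -64.9 -> [ 0.4  -0.48 14.24] [ 0.004  0.005 -0.003]
```

The arm overshot a little on that fast move, so I'll descend part way and let it settle.

Request:
apply_moves --moves '[[[0, 0, 0, 0, 0, 0], [0, 0, 1, 0, 0, 0], [0, 0, 2.5, 0, 0, 0], [0, 0, 4, 0, 0, 0], [0, 0, 5.5, 0, 0, 0], [0, 0, 7, 0, 0, 0], [0, 0, 7.7, 0, 0, 0], [0, 0, 8, 0, 0, 0], [0, 0, 8, 0, 0, 0], [0, 0, 8, 0, 0, 0]]]'

```text
clock: 3.9
tool_pos: [0.5497, -0.3795, 0.1206]
tool_rot: [3.062, 0.7, 0.001]
force: [0.1, 0.1, -0.0]
finger_gap: 1.003
```

```bash
python3 - <<'E'
from h import *
st();show([.548,-.382,.056],-64.9)
E
```

```text
t 3.9 p [ 0.5497 -0.3795  0.1206] phi -64.24 z [ 9.e-04 -5.e-04 -1.e+00] F [ 0.09  0.11 -0.02] gap 1.003 q [ 0.05  0.66  0.75  1.65 -0.51  1.04 -0.17]
to [0.548, -0.382, 0.056] -64.9 -> [-0.26  0.14  6.46] [ 0.001 -0.001  0.012]
```

Request:
apply_moves --moves '[[[-0.1, 0.1, 0.8, 0, 0, 0.006], [-0.2, 0.1, 1.8, 0, 0, 0.012], [-0.3, 0.1, 2.8, 0, 0, 0.012], [-0.3, 0.1, 3.8, 0, 0, 0.012], [-0.3, 0.1, 4.8, 0, 0, 0.012], [-0.3, 0.1, 5.7, 0, 0, 0.012], [-0.3, 0.1, 6.2, 0, 0, 0.012], [-0.3, 0.1, 6.5, 0, 0, 0.012], [-0.3, 0.1, 6.5, 0, 0, 0.012], [-0.3, 0.1, 6.5, 0, 0, 0.012]]]'

```text
clock: 5.15
tool_pos: [0.5474, -0.3816, 0.0554]
tool_rot: [3.066, 0.682, 0.001]
force: [-0.6, -0.5, 0.1]
finger_gap: 0.998
```

Request:
apply_moves --moves '[[[0, 0, 0, 0, 0, 0], [0, 0, 0, 0, 0, 0], [0, 0, 0, 0, 0, 0], [0, 0, 0, 0, 0, 0], [0, 0, 0, 0, 0, 0], [0, 0, 0, 0, 0, 0], [0, 0, 0, 0, 0, 0], [0, 0, 0, 0, 0, 0], [0, 0, 0, 0, 0, 0], [0, 0, 0, 0, 0, 0]]]' --gripper -1 --grip_force 35

```text
clock: 6.4
tool_pos: [0.5472, -0.3815, 0.0551]
tool_rot: [3.066, 0.682, 0.0]
force: [0.6, -1.1, -0.3]
finger_gap: 0.276
```

```bash
python3 - <<'E'
from h import *
st()
# sander geometry
C=np.array([.5295,.2280]);yaw=7.6;a=np.deg2rad(yaw);R=np.array([[np.cos(a),-np.sin(a)],[np.sin(a),np.cos(a)]])
for q in [(.555,.272),(.5055,.138),(.498,.2095)]: print((R.T@(np.array(q)-C)).round(4))
for ys in (.093,-.05,-.1,-.132): print(ys,(C+R@np.array([-.004,ys])).round(4))
E
```

```text
t 6.4 p [ 0.5472 -0.3815  0.0551] phi -64.92 z [ 1.e-04 -2.e-04 -1.e+00] F [ 0.64 -1.1  -0.34] gap 0.276 q [ 0.08  0.74  0.7   1.69 -0.57  0.93 -0.13]
[0.0311 0.0402]
[-0.0357 -0.086 ]
[-0.0337 -0.0142]
0.093 [0.5132 0.3197]
-0.05 [0.5321 0.1779]
-0.1 [0.5388 0.1283]
-0.132 [0.543  0.0966]
```

The grip measures 26 mm, which fits the handle. Next I'll lift it and carry it to the sander.

```bash
python3 - <<'E'
from h import *
f=([.5472,-.3815,.0551],-64.9)
for p,ph in [((.546,-.375,.10),-65),((.545,-.365,.15),-65),((.543,-.345,.195),-66),((.54,-.31,.23),-67),((.538,-.265,.25),-69),((.535,-.21,.255),-71),((.53,-.155,.255),-74),((.53,-.105,.255),-77),((.53,-.065,.255),-80),((.53,-.04,.255),-82.4)]: show(p,ph,f)
E
```

```text
to (0.546, -0.375, 0.1) -65 -> [ 0.17 -0.64 -4.49] [0.    0.    0.002]
to (0.545, -0.365, 0.15) -65 -> [ 0.5  -1.59 -9.49] [0.    0.    0.002]
to (0.543, -0.345, 0.195) -66 -> [  1.17  -3.48 -13.99] [0.    0.    0.019]
to (0.54, -0.31, 0.23) -67 -> [  2.38  -6.78 -17.49] [0.    0.    0.037]
to (0.538, -0.265, 0.25) -69 -> [  4.11 -10.94 -19.49] [0.    0.    0.072]
to (0.535, -0.21, 0.255) -71 -> [  6.17 -16.05 -19.99] [0.    0.    0.106]
to (0.53, -0.155, 0.255) -74 -> [  8.05 -21.24 -19.99] [0.    0.    0.159]
to (0.53, -0.105, 0.255) -77 -> [ 10.17 -25.77 -19.99] [0.    0.    0.211]
to (0.53, -0.065, 0.255) -80 -> [ 11.87 -29.39 -19.99] [0.    0.    0.264]
to (0.53, -0.04, 0.255) -82.4 -> [ 12.93 -31.65 -19.99] [0.    0.    0.305]
```

Request:
apply_moves --moves '[[[0, 0, -3, 0, 0, 0], [0.3, -1, -8, 0, 0, 0], [1.2, -3.5, -13, 0, 0, 0.02], [2.4, -6.8, -17.5, 0, 0, 0.04], [4.1, -10.9, -19.5, 0, 0, 0.07], [6.2, -16, -20, 0, 0, 0.11], [8, -21.2, -20, 0, 0, 0.16], [10.2, -25.8, -20, 0, 0, 0.21], [11.9, -29.4, -20, 0, 0, 0.26], [12.9, -31.6, -20, 0, 0, 0.305]]]'

```text
clock: 7.65
tool_pos: [0.5295, -0.0377, 0.2547]
tool_rot: [-3.133, -0.21, 0.001]
force: [0.3, 0.4, -1.4]
finger_gap: 0.28
```

```bash
python3 - <<'E'
from h import *
st()
f=([.53,-.04,.255],-82.4)
show([.5132,.3197,.23],-82.4,f);show([.5132,.3197,.23],-82.4)
E
```

```text
t 7.65 p [ 0.5295 -0.0377  0.2547] phi -82.31 z [-0.001   0.0011 -1.    ] F [ 0.26  0.35 -1.36] gap 0.28 q [-0.77  0.25  0.94  1.86 -0.23  1.14 -1.19]
to [0.5132, 0.3197, 0.23] -82.4 -> [  3.09 -35.88   2.5 ] [0. 0. 0.]
to [0.5132, 0.3197, 0.23] -82.4 -> [  3.17 -35.64   2.52] [-0.001  0.001  0.002]
```

Request:
apply_moves --moves '[[[0.2, -2, 0, 0, 0, 0], [0.5, -6, 0, 0, 0, 0], [0.9, -11, 0, 0, 0, 0], [1.4, -16, 0, 0, 0, 0], [1.9, -21, 0, 0, 0, 0], [2.3, -26, 0, 0, 0, 0], [2.7, -30.5, 0.5, 0, 0, 0], [3, -33.8, 1.2, 0, 0, 0], [3.1, -35.2, 2, 0, 0, 0], [3.1, -35.7, 2.5, 0, 0, 0]]]'

```text
clock: 8.9
tool_pos: [0.5134, 0.3167, 0.2292]
tool_rot: [3.133, 0.207, -0.001]
force: [0.2, -1.3, -2.8]
finger_gap: 0.278
```

```bash
python3 - <<'E'
from h import *
p,d=cams.camera("scene");cv2.imwrite("pics/s1.png",p[120:320,260:560][:,:,::-1].repeat(2,0).repeat(2,1))
st()
show([.5132,.3197,.1462],-82.4)
E
```

```text
t 8.95 p [0.5132 0.3166 0.2288] phi -82.45 z [-0.0012 -0.0017 -1.    ] F [ 0.17  0.33 -2.82] gap 0.28 q [-1.19  0.41  0.78  1.71 -0.31  1.14 -1.76]
to [0.5132, 0.3197, 0.1462] -82.4 -> [ 0.05 -0.32  8.26] [ 0.001  0.001 -0.001]
```

View pics/s1.png

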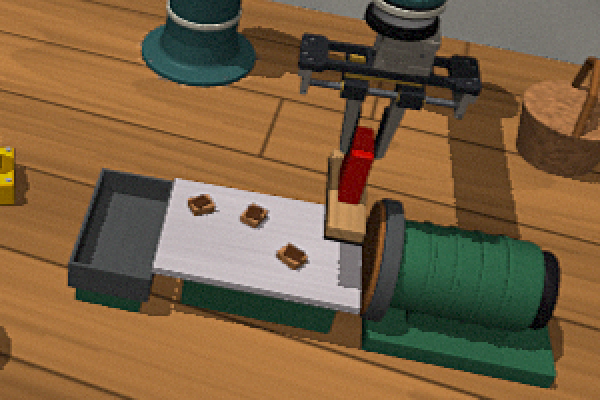

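The picture shows the scraper upright above the disc end of the table at (345,190), with the three chips ahead of it at (200,205), (253,215) and (292,257). I'll lower it now.

Request:
apply_moves --moves '[[[0, -0.3, 1, 0, 0, 0], [0, -0.3, 2.5, 0, 0, 0], [0, -0.3, 4, 0, 0, 0], [0, -0.3, 5.4, 0, 0, 0], [0, -0.3, 6.6, 0, 0, 0], [0, -0.3, 7.4, 0, 0, 0], [0, -0.3, 7.9, 0, 0, 0], [0, -0.3, 8.1, 0, 0, 0], [0, -0.3, 8.2, 0, 0, 0], [0, -0.3, 8.2, 0, 0, 0]]]'

```text
clock: 10.2
tool_pos: [0.5133, 0.3205, 0.1483]
tool_rot: [-3.134, -0.208, -0.001]
force: [0.7, -0.0, -1.4]
finger_gap: 0.281
```

```bash
python3 - <<'E'
from h import *
st()
p,d=cams.camera("scene");cv2.imwrite("pics/s2.png",p[120:320,260:560][:,:,::-1].repeat(2,0).repeat(2,1))
c=cams.get_calibration("scene");P=cloud(d,c)
hsv=cv2.cvtColor(p,cv2.COLOR_RGB2HSV)
m=((hsv[...,0]<5)|(hsv[...,0]>175))&(hsv[...,1]>190)&(P[...,2]>.1)&(P[...,1]>.1)
q=P[m];print(np.percentile(q,[2,50,98],axis=0).round(4))
E
```

```text
t 10.2 p [0.5133 0.3205 0.1483] phi -82.4 z [ 4.e-04  4.e-04 -1.e+00] F [ 0.71 -0.03 -1.38] gap 0.281 q [-1.15  0.5   0.73  1.79 -0.39  1.   -1.71]
[[-0.7774  0.1493  0.1204]
 [ 0.5388  0.3197  0.1784]
 [ 0.5453  0.3338  0.3309]]
```

View pics/s2.png

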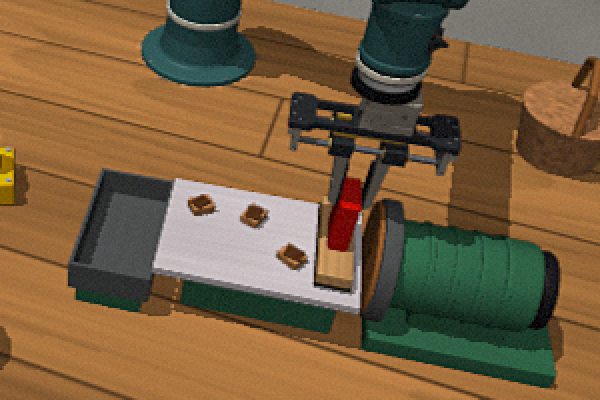

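The scraper is down at (335,245), clear behind the chips and about 3 mm above the table. I'll lower it another 2 mm and sweep.

Request:
apply_moves --moves '[[[0, 0, 0.2, 0, 0, 0], [0, 0.5, 0.23, 0, 0, 0], [0, 1.5, 0.23, 0, 0, 0], [0, 2.8, 0.23, 0, 0, 0], [0, 4.2, 0.23, 0, 0, 0], [0, 5.6, 0.23, 0, 0, 0], [0, 7, 0.23, 0, 0, 0], [0, 8.3, 0.23, 0, 0, 0], [0, 9.4, 0.23, 0, 0, 0], [0, 10, 0.23, 0, 0, 0]]]'

```text
clock: 11.5
tool_pos: [0.5266, 0.2205, 0.1459]
tool_rot: [-3.135, -0.207, -0.0]
force: [-0.1, -0.2, -1.6]
finger_gap: 0.281
```

```bash
python3 - <<'E'
from h import *
st()
p,d=cams.camera("scene");cv2.imwrite("pics/s3.png",p[120:320,260:560][:,:,::-1].repeat(2,0).repeat(2,1))
E
```

```text
t 11.5 p [0.5266 0.2205 0.1459] phi -82.43 z [ 2.e-04  1.e-04 -1.e+00] F [-0.11 -0.19 -1.55] gap 0.281 q [-1.03  0.45  0.75  1.88 -0.37  0.96 -1.55]
```

View pics/s3.png

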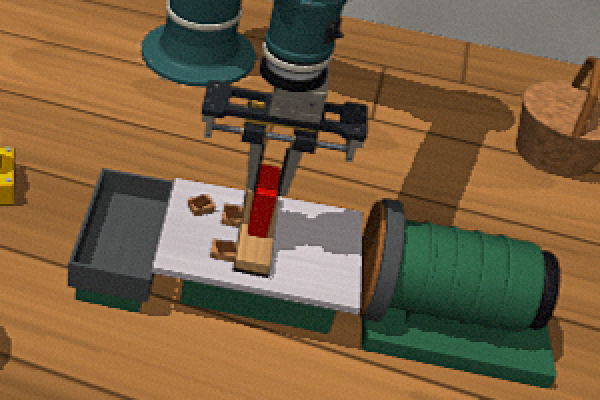

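Two chips are now being pushed, at (235,213) and (222,248), and the third is at (200,205). I'll continue over the edge.

Request:
apply_moves --moves '[[[0, 0.8, 0, 0, 0, 0], [0, 2.2, 0, 0, 0, 0], [0, 3.7, 0, 0, 0, 0], [0, 5.2, 0, 0, 0, 0], [0, 6.7, 0, 0, 0, 0], [0, 8.2, 0, 0, 0, 0], [0, 9.6, 0, 0, 0, 0], [0, 11, 0, 0, 0, 0], [0, 12.4, 0, 0, 0, 0], [0, 13.5, 0, 0, 0, 0]]]'

```text
clock: 12.8
tool_pos: [0.5444, 0.0864, 0.1458]
tool_rot: [3.135, 0.208, 0.0]
force: [-0.4, 0.3, -2.2]
finger_gap: 0.278
```

```bash
python3 - <<'E'
from h import *
st()
p,d=cams.camera("scene");cv2.imwrite("pics/s4.png",p[120:320,260:560][:,:,::-1].repeat(2,0).repeat(2,1))
p,d=cams.camera("top");cv2.imwrite("pics/t4.png",p[100:300,50:350][:,:,::-1].repeat(2,0).repeat(2,1))
E
```

```text
t 12.8 p [0.5444 0.0864 0.1458] phi -82.42 z [ 1.e-04 -1.e-04 -1.e+00] F [-0.43  0.35 -2.23] gap 0.278 q [-0.83  0.42  0.78  1.92 -0.36  0.94 -1.32]
```

View pics/s4.png

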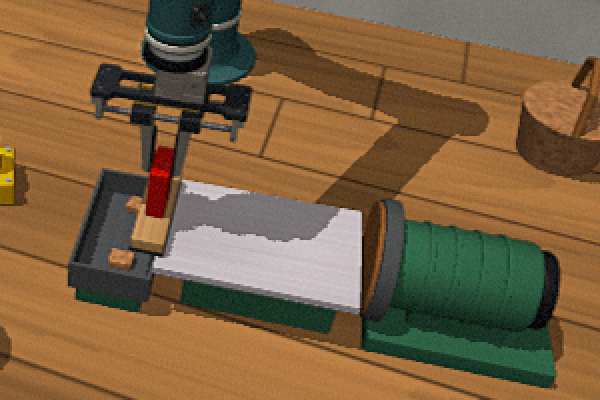

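View pics/t4.png

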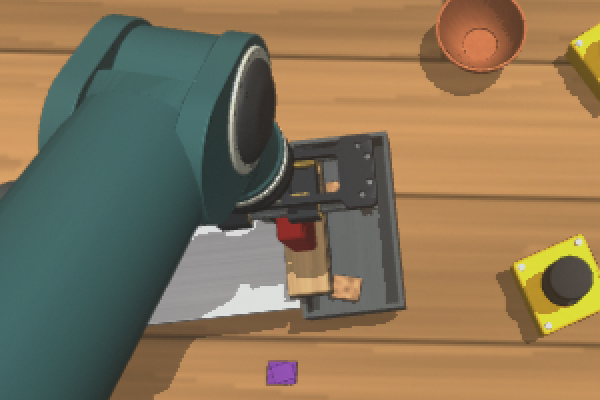

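Two chips show in the tray at (130,205) and (120,258), and the third is probably hidden by the hand. I'll lift and go back towards the scraper's place, then check the tray.

```bash
python3 - <<'E'
from h import *
f=([.5444,.0864,.1458],-82.4)
for p,ph in [((.5444,.08,.24),-82.4),((.543,-.1,.25),-77),((.545,-.30,.25),-68),((.5472,-.3815,.20),-64.9)]: show(p,ph,f)
E
```

```text
to (0.5444, 0.08, 0.24) -82.4 -> [-0.08  0.63 -9.42] [0. 0. 0.]
to (0.543, -0.1, 0.25) -77 -> [ -2.6   18.46 -10.42] [ 0.     0.    -0.094]
to (0.545, -0.3, 0.25) -68 -> [ -5.05  38.31 -10.42] [ 0.     0.    -0.251]
to (0.5472, -0.3815, 0.2) -64.9 -> [-5.91 46.42 -5.42] [ 0.     0.    -0.305]
```

Request:
apply_moves --moves '[[[0, 0, -2.5, 0, 0, 0], [0, 0.5, -6.5, 0, 0, 0], [-0.4, 3, -9.8, 0, 0, -0.02], [-1, 7, -10.4, 0, 0, -0.04], [-1.7, 12, -10.4, 0, 0, -0.06], [-2.6, 18, -10.4, 0, 0, -0.1], [-3.4, 24, -10.4, 0, 0, -0.15], [-4.2, 30, -10.4, 0, 0, -0.2], [-4.8, 35, -10.4, 0, 0, -0.23], [-5.1, 38.3, -10.4, 0, 0, -0.25]]]'

```text
clock: 14.15
tool_pos: [0.5439, -0.3013, 0.2497]
tool_rot: [3.084, 0.596, -0.0]
force: [-0.0, 0.1, -1.5]
finger_gap: 0.281
```

```bash
python3 - <<'E'
from h import *
p,d=cams.camera("top");cv2.imwrite("pics/t5.png",p[100:300,50:350][:,:,::-1].repeat(2,0).repeat(2,1))
P=cloud(d,cams.get_calibration("top"));hsv=cv2.cvtColor(p,cv2.COLOR_RGB2HSV)
C=np.array([.5295,.2280]);a=np.deg2rad(7.6);R=np.array([[np.cos(a),-np.sin(a)],[np.sin(a),np.cos(a)]])
L=(P[...,:2]-C)@R
m=(abs(L[...,0])<.095)&(L[...,1]<-.13)&(L[...,1]>-.236)&(hsv[...,1]>70)&(hsv[...,2]>60)&(P[...,2]<.08)
for mm,ar,ce in comps(m,15): print("tray",ar,ce.round(1),L[mm].mean(0).round(3),np.percentile(P[mm][:,2],[5,95]).round(3))
m=(abs(L[...,0])<.09)&(abs(L[...,1])<.128)&(P[...,2]>.096)
print("on table px",m.sum())
st(); show([.5472,-.3815,.1],-64.9)
E
```

```text
tray 163 [219.7 195.8] [ 0.041 -0.178] [0.043 0.05 ]
tray 106 [210.5 225.9] [-0.028 -0.153] [0.05  0.063]
tray 169 [222.7 243.6] [-0.069 -0.176] [0.043 0.05 ]
on table px 0
t 14.2 p [ 0.5429 -0.3058  0.25  ] phi -68.33 z [-0.     -0.0045 -1.    ] F [-1.26 -3.34 -0.51] gap 0.281 q [-0.17  0.45  0.86  1.65 -0.36  1.21 -0.42]
to [0.5472, -0.3815, 0.1] -64.9 -> [-2.37  7.14 15.03] [ 0.004  0.002 -0.06 ]
```

View pics/t5.png

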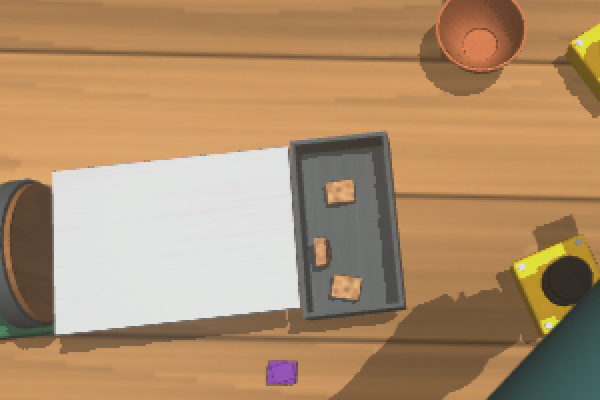

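All three chips lie in the tray at (340,191), (321,251) and (346,288), and the table is clear. Next I'll put the scraper back.

Request:
apply_moves --moves '[[[-0.5, 1.5, 0.5, 0, 0, -0.01], [-1.2, 3.5, 2, 0, 0, -0.02], [-2, 5.5, 4.5, 0, 0, -0.04], [-2.6, 7, 7.5, 0, 0, -0.05], [-2.8, 7.6, 10.5, 0, 0, -0.055], [-2.8, 7.6, 13, 0, 0, -0.055], [-2.8, 7.6, 15, 0, 0, -0.055], [-2.8, 7.6, 16.4, 0, 0, -0.055], [-2.8, 7.6, 17, 0, 0, -0.055], [-2.8, 7.6, 17, 0, 0, -0.055]]]'

```text
clock: 15.45
tool_pos: [0.547, -0.3799, 0.08]
tool_rot: [3.066, 0.682, 0.0]
force: [0.7, -0.5, -2.4]
finger_gap: 0.278
```

```bash
python3 - <<'E'
from h import *
st(); show([.5472,-.3815,.0555],-64.9)
E
```

```text
t 15.45 p [ 0.547  -0.3799  0.08  ] phi -64.91 z [ 3.e-04 -1.e-04 -1.e+00] F [ 0.74 -0.46 -2.43] gap 0.278 q [ 0.07  0.7   0.72  1.68 -0.54  0.97 -0.15]
to [0.5472, -0.3815, 0.0555] -64.9 -> [-0.05  0.16  2.45] [ 0. -0. -0.]
```

Request:
apply_moves --moves '[[[0, 0, 0.6, 0, 0, 0], [0, 0, 1.2, 0, 0, 0], [0, 0, 1.7, 0, 0, 0], [0, 0, 2.1, 0, 0, 0], [0, 0, 2.3, 0, 0, 0], [0, 0, 2.4, 0, 0, 0], [0, 0, 2.45, 0, 0, 0], [0, 0, 2.45, 0, 0, 0], [0, 0, 2.45, 0, 0, 0], [0, 0, 2.45, 0, 0, 0]]]'

```text
clock: 16.7
tool_pos: [0.5468, -0.3798, 0.0554]
tool_rot: [3.067, 0.682, 0.0]
force: [-0.0, -0.2, -1.6]
finger_gap: 0.281
```

Request:
apply_moves --moves '[[[0, 0, 0, 0, 0, 0], [0, 0, 0, 0, 0, 0], [0, 0, 0, 0, 0, 0], [0, 0, 0, 0, 0, 0], [0, 0, 0, 0, 0, 0], [0, 0, 0, 0, 0, 0], [0, 0, 0, 0, 0, 0], [0, 0, 0, 0, 0, 0], [0, 0, 0, 0, 0, 0], [0, 0, 0, 0, 0, 0]]]' --gripper 1

```text
clock: 17.95
tool_pos: [0.5468, -0.3799, 0.0553]
tool_rot: [3.067, 0.682, 0.0]
force: [-0.1, -0.4, -0.4]
finger_gap: 0.998
```

Request:
apply_moves --moves '[[[0, 0, -0.5, 0, 0, 0], [0, 0, -2, 0, 0, 0], [0, 0, -4, 0, 0, 0], [0, 0, -6.5, 0, 0, 0], [0, 0, -9, 0, 0, 0], [0, 0, -11.5, 0, 0, 0], [0, 0, -13.5, 0, 0, 0], [0, 0, -14.5, 0, 0, 0], [0, 0, -15, 0, 0, 0], [0, 0, -15, 0, 0, 0]]]'

```text
clock: 19.2
tool_pos: [0.5467, -0.3797, 0.205]
tool_rot: [-3.066, -0.682, 0.0]
force: [0.0, 0.6, -0.9]
finger_gap: 0.997
```

```bash
python3 - <<'E'
from h import *
st()
p,d=cams.camera("scene");cv2.imwrite("pics/s6.png",p[120:320,60:360][:,:,::-1].repeat(2,0).repeat(2,1))
P=cloud(d,cams.get_calibration("scene"))
hsv=cv2.cvtColor(p,cv2.COLOR_RGB2HSV)
m=((hsv[...,0]<5)|(hsv[...,0]>175))&(hsv[...,1]>180)&(hsv[...,2]>90)&(P[...,2]>.02)&(P[...,1]>-.5)&(P[...,0]>.4)
q=P[m];print(m.sum(),np.percentile(q,[2,50,98],axis=0).round(4))
m&=abs(P[...,2]-.099)<.005
print(cv2.minAreaRect(P[m][:,:2].astype(np.float32)*1000))
show([.4936,-.2003,.15],-22)
E
```

```text
t 19.2 p [ 0.5467 -0.3797  0.205 ] phi -64.92 z [-4.e-04  3.e-04 -1.e+00] F [ 0.    0.57 -0.88] gap 0.997 q [ 0.01  0.57  0.8   1.58 -0.44  1.18 -0.22]
218 [[ 0.5203 -0.3943  0.0282]
 [ 0.5714 -0.3717  0.0873]
 [ 0.5797 -0.2519  0.1022]]
((549.7756958007812, -379.70098876953125), (62.023197174072266, 22.66127586364746), 27.975582122802734)
to [0.4936, -0.2003, 0.15] -22 -> [  2.81 -18.47   5.48] [-0.001  0.    -0.749]
```

View pics/s6.png

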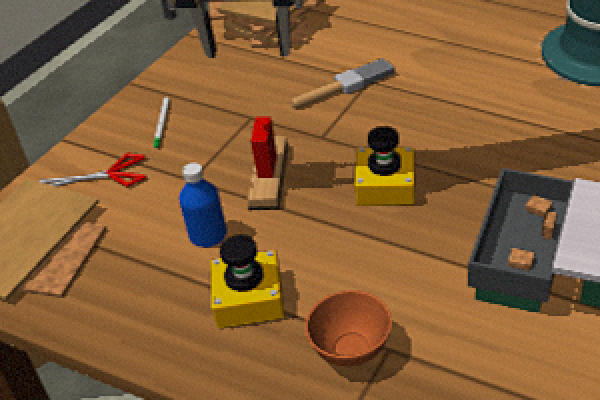

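The scraper stands upright and released at (265,155), and the chips are still in the tray. Next is the station: I'll shut the gripper and move above it.

Request:
apply_moves --moves '[[[0.2, -1, 0.2, 0, 0, -0.07], [0.5, -3, 0.8, 0, 0, -0.15], [0.9, -6, 1.6, 0, 0, -0.25], [1.4, -9, 2.5, 0, 0, -0.35], [1.9, -12, 3.5, 0, 0, -0.45], [2.3, -15, 4.3, 0, 0, -0.55], [2.6, -17, 5, 0, 0, -0.65], [2.7, -18, 5.4, 0, 0, -0.72], [2.8, -18.4, 5.5, 0, 0, -0.75], [2.8, -18.4, 5.5, 0, 0, -0.75]]]' --gripper -1

```text
clock: 20.5
tool_pos: [0.4941, -0.2014, 0.1501]
tool_rot: [-2.604, -1.757, 0.001]
force: [0.1, 0.8, 0.6]
finger_gap: 0.005
```

```bash
python3 - <<'E'
from h import *
st()
show([.494,-.2005,.108],-22)
p,d=cams.camera("scene");P=cloud(d,cams.get_calibration("scene"))
cv2.imwrite("pics/s7.png",cv2.resize(p[140:240,190:310],None,fx=5,fy=5,interpolation=cv2.INTER_CUBIC)[:,:,::-1])
E
```

```text
t 20.5 p [ 0.4941 -0.2014  0.1501] phi -21.99 z [-4.e-04 -0.e+00 -1.e+00] F [0.14 0.8  0.64] gap 0.005 q [-0.2   0.35  0.64  1.96 -0.26  0.92  0.19]
to [0.494, -0.2005, 0.108] -22 -> [ 0.09 -0.04  4.21] [-0.  0.  0.]
```

View pics/s7.png

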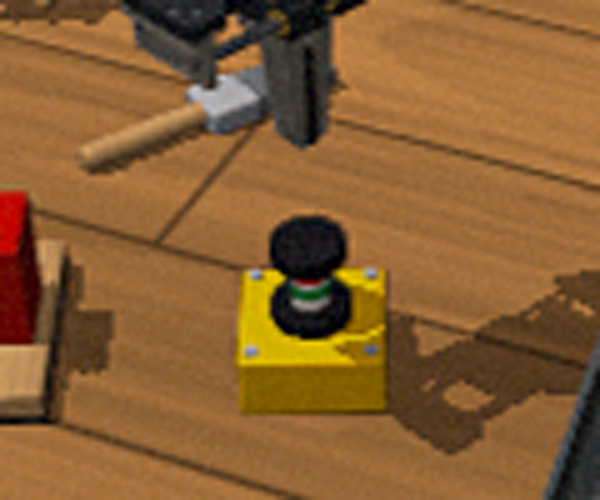

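The shut fingers are over the plunger, which is still released: the green band is at (310,293), above the collar. I'll come down to 3 mm above the head, then find contact.

Request:
apply_moves --moves '[[[0.1, 0, 0.5, 0, 0, 0], [0.1, 0, 1.3, 0, 0, 0], [0.1, 0, 2.2, 0, 0, 0], [0.1, 0, 3, 0, 0, 0], [0.1, 0, 3.6, 0, 0, 0], [0.1, 0, 4, 0, 0, 0], [0.1, 0, 4.2, 0, 0, 0], [0.1, 0, 4.2, 0, 0, 0], [0.1, 0, 4.2, 0, 0, 0], [0.1, 0, 4.2, 0, 0, 0]]]'

```text
clock: 21.8
tool_pos: [0.4947, -0.2004, 0.1085]
tool_rot: [2.603, 1.758, 0.001]
force: [-0.3, 0.2, 0.1]
finger_gap: 0.004
```

Request:
apply_moves --moves '[[[0, 0, 0.1, 0, 0, 0], [0, 0, 0.2, 0, 0, 0], [0, 0, 0.3, 0, 0, 0], [0, 0, 0.4, 0, 0, 0], [0, 0, 0.5, 0, 0, 0], [0, 0, 0.6, 0, 0, 0], [0, 0, 0.7, 0, 0, 0], [0, 0, 0.8, 0, 0, 0], [0, 0, 0.8, 0, 0, 0], [0, 0, 0.8, 0, 0, 0]]]'

```text
clock: 23.05
tool_pos: [0.4946, -0.2004, 0.1003]
tool_rot: [2.604, 1.758, 0.0]
force: [-1.0, -0.7, 0.4]
finger_gap: 0.011
```

```bash
python3 - <<'E'
from h import *
st()
p,d=cams.camera("scene");P=cloud(d,cams.get_calibration("scene"))
cv2.imwrite("pics/s8.png",cv2.resize(p[160:230,215:290],None,fx=8,fy=8,interpolation=cv2.INTER_CUBIC)[:,:,::-1])
st()
E
```

```text
t 23.05 p [ 0.4946 -0.2004  0.1003] phi -21.95 z [ 1.e-04 -0.e+00 -1.e+00] F [-1.02 -0.7   0.44] gap 0.011 q [-0.16  0.42  0.6   1.99 -0.32  0.82  0.24]
t 23.1 p [ 0.4945 -0.2005  0.1003] phi -21.95 z [ 1.e-04 -0.e+00 -1.e+00] F [-0.65  0.37 -0.66] gap 0.006 q [-0.16  0.42  0.6   1.99 -0.32  0.82  0.24]
```

View pics/s8.png

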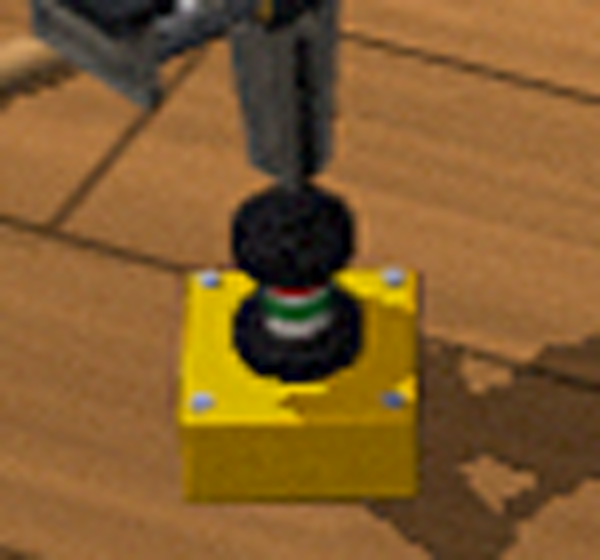

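```bash
python3 - <<'E'
from h import *
def proj(X,c):
    q=np.linalg.inv(c["T"])@np.r_[X,1];K=c["camera_matrix"];return (K[0,0]*q[0]/-q[2]+K[0,2]).round(1),(K[1,1]*-q[1]/-q[2]+K[1,2]).round(1)
c=cams.get_calibration("scene")
for z in (.1003,.104,.11,.115):print(z,proj([.4946,-.2004,z],c))
p,d=cams.camera("scene");P=cloud(d,c)
for v in range(174,200,2): print(v,P[v,247].round(3),P[v,252].round(3),p[v,252])
E
```

```text
0.1003 (np.float64(251.5), np.float64(188.1))
0.104 (np.float64(251.5), np.float64(187.1))
0.11 (np.float64(251.4), np.float64(185.5))
0.115 (np.float64(251.3), np.float64(184.2))
174 [ 0.51  -0.204  0.163] [ 0.5   -0.193  0.159] [30 30 25]
176 [ 0.508 -0.206  0.153] [ 0.502 -0.193  0.153] [24 25 23]
178 [ 0.507 -0.206  0.145] [ 0.501 -0.193  0.145] [31 29 28]
180 [ 0.508 -0.207  0.138] [ 0.503 -0.193  0.139] [34 34 33]
182 [ 0.358 -0.29  -0.003] [ 0.5   -0.195  0.129] [39 36 37]
184 [ 0.486 -0.22   0.103] [ 0.483 -0.204  0.106] [35 36 38]
186 [ 0.494 -0.216  0.103] [ 0.491 -0.2    0.106] [21 27 20]
188 [ 0.502 -0.211  0.103] [ 0.498 -0.197  0.104] [15  2 11]
190 [ 0.51  -0.208  0.102] [ 0.506 -0.193  0.104] [22 17 26]
192 [ 0.514 -0.206  0.098] [ 0.514 -0.189  0.103] [15 16 17]
194 [ 0.518 -0.204  0.094] [ 0.516 -0.189  0.097] [11 19 22]
196 [ 0.486 -0.223  0.055] [ 0.505 -0.195  0.079] [107   0   0]
198 [ 0.496 -0.217  0.057] [ 0.504 -0.196  0.07 ] [40 82 43]
```

The fingertips still show above the head: depth has them at z ≈ 0.127, against 0.104 for the head. There is no contact force yet, so the TCP reading doesn't match the visible tips. I'll go down in small steps by force.

Request:
apply_moves --moves '[[[0, 0, 0.1, 0, 0, 0], [0, 0, 0.2, 0, 0, 0], [0, 0, 0.3, 0, 0, 0], [0, 0, 0.4, 0, 0, 0], [0, 0, 0.5, 0, 0, 0], [0, 0, 0.6, 0, 0, 0], [0, 0, 0.7, 0, 0, 0], [0, 0, 0.8, 0, 0, 0], [0, 0, 0.8, 0, 0, 0], [0, 0, 0.8, 0, 0, 0]]]'

```text
clock: 24.4
tool_pos: [0.4945, -0.2004, 0.0923]
tool_rot: [2.604, 1.758, 0.0]
force: [0.5, -0.3, 0.1]
finger_gap: 0.004
```

```bash
python3 - <<'E'
from h import *
st()
p,d=cams.camera("scene");P=cloud(d,cams.get_calibration("scene"))
a=cv2.resize(p[160:230,215:290],None,fx=5,fy=5,interpolation=cv2.INTER_CUBIC)
c=cams.get_calibration("wrist");w,dw=cams.camera("wrist")
cv2.imwrite("pics/s9.png",np.hstack([a[:350],cv2.resize(w,(400,350))])[:,:,::-1])
m=(np.hypot(P[...,0]-.494,P[...,1]+.2)<.026)&(P[...,2]>.08)&(P[...,2]<.112); print("head z",np.percentile(P[m][:,2],[50,80,95]).round(4))
st()
E
```

```text
t 24.4 p [ 0.4945 -0.2004  0.0923] phi -21.95 z [ 1.e-04 -0.e+00 -1.e+00] F [ 0.5  -0.32  0.11] gap 0.004 q [-0.15  0.44  0.59  2.   -0.34  0.8   0.25]
head z [0.1026 0.1043 0.1053]
t 24.5 p [ 0.4946 -0.2004  0.0923] phi -21.95 z [ 2.e-04  0.e+00 -1.e+00] F [ 0.32 -0.37  0.12] gap 0.002 q [-0.15  0.44  0.59  2.   -0.34  0.8   0.25]
```

View pics/s9.png

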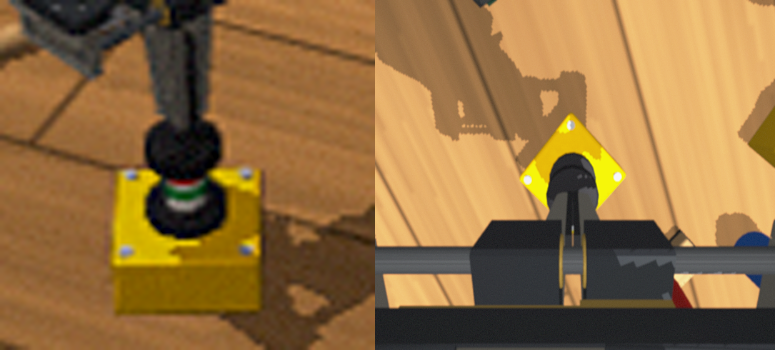

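Still no contact, and the head stays at z ≈ 0.104. I'll continue down in small steps.

Request:
apply_moves --moves '[[[0, 0, 0.1, 0, 0, 0], [0, 0, 0.2, 0, 0, 0], [0, 0, 0.3, 0, 0, 0], [0, 0, 0.4, 0, 0, 0], [0, 0, 0.5, 0, 0, 0], [0, 0, 0.6, 0, 0, 0], [0, 0, 0.7, 0, 0, 0], [0, 0, 0.8, 0, 0, 0], [0, 0, 0.8, 0, 0, 0], [0, 0, 0.8, 0, 0, 0]]]'

```text
clock: 25.75
tool_pos: [0.4945, -0.2004, 0.0843]
tool_rot: [2.604, 1.758, 0.0]
force: [-0.3, 0.4, 1.2]
finger_gap: 0.004
```

```bash
cat > look.py <<'E'
import sys
from h import *
st()
c=cams.get_calibration("scene");p,d=cams.camera("scene");P=cloud(d,c)
a=cv2.resize(p[160:230,215:290],None,fx=8,fy=8,interpolation=cv2.INTER_CUBIC)
cv2.imwrite(sys.argv[1],a[:,:,::-1])
m=(np.hypot(P[...,0]-.51,P[...,1]+.195)<.012)&(P[...,2]>.08)&(P[...,2]<.108); print("head z",np.percentile(P[m][:,2],[50,80,95]).round(4))
for v in range(172,192,2): print(v,P[v,252].round(3),end=' ')
E
python3 look.py pics/s10.png
```

```text
t 25.75 p [ 0.4945 -0.2004  0.0843] phi -21.95 z [ 0.  0. -1.] F [-0.26  0.42  1.22] gap 0.004 q [-0.15  0.45  0.59  2.   -0.35  0.79  0.26]
head z [0.1016 0.1046 0.1055]
172 [ 0.504 -0.191  0.17 ] 174 [ 0.504 -0.191  0.162] 176 [ 0.504 -0.191  0.155] 178 [ 0.504 -0.192  0.147] 180 [ 0.502 -0.193  0.139] 182 [ 0.5   -0.195  0.129] 184 [ 0.501 -0.195  0.122] 186 [ 0.505 -0.193  0.118] 188 [ 0.496 -0.198  0.102] 190 [ 0.505 -0.193  0.103]
```

View pics/s10.png

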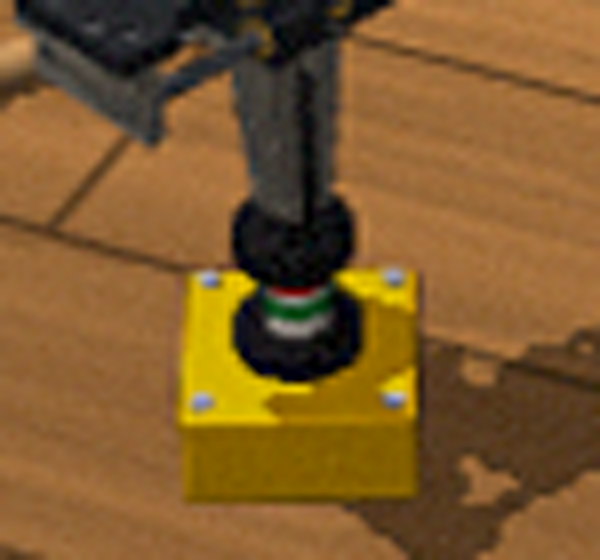

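The tips are now almost touching the head at (300,220), and the plunger is still released. I'll take another 5 mm step.

Request:
apply_moves --moves '[[[0, 0, 0.05, 0, 0, 0], [0, 0, 0.1, 0, 0, 0], [0, 0, 0.15, 0, 0, 0], [0, 0, 0.2, 0, 0, 0], [0, 0, 0.25, 0, 0, 0], [0, 0, 0.3, 0, 0, 0], [0, 0, 0.4, 0, 0, 0], [0, 0, 0.5, 0, 0, 0], [0, 0, 0.5, 0, 0, 0], [0, 0, 0.5, 0, 0, 0]]]'

```text
clock: 27.05
tool_pos: [0.4945, -0.2004, 0.0793]
tool_rot: [2.604, 1.758, 0.0]
force: [0.7, -0.9, 0.5]
finger_gap: 0.002
```

```bash
python3 look.py pics/s11.png
```

```text
t 27.05 p [ 0.4945 -0.2004  0.0793] phi -21.95 z [ 0.  0. -1.] F [ 0.7  -0.95  0.47] gap 0.002 q [-0.14  0.46  0.58  2.   -0.35  0.78  0.26]
head z [0.1014 0.104  0.1055]
172 [ 0.501 -0.192  0.167] 174 [ 0.501 -0.193  0.16 ] 176 [ 0.499 -0.194  0.151] 178 [ 0.502 -0.193  0.146] 180 [ 0.507 -0.191  0.142] 182 [ 0.505 -0.192  0.133] 184 [ 0.502 -0.194  0.123] 186 [ 0.506 -0.192  0.119] 188 [ 0.503 -0.194  0.109] 190 [ 0.506 -0.193  0.104]
```

View pics/s11.png

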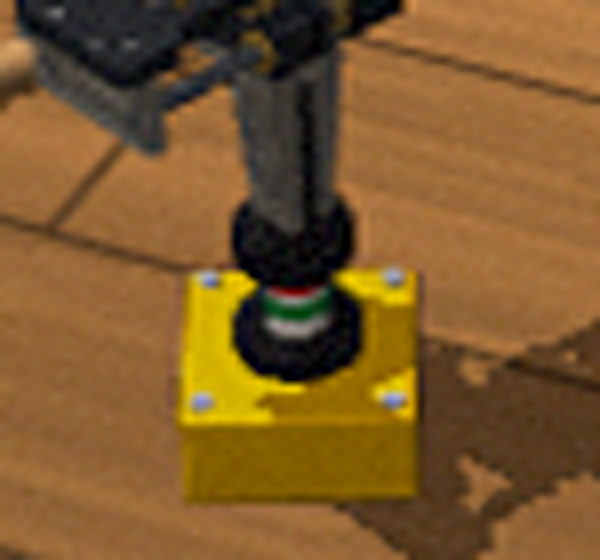

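Request:
apply_moves --moves '[[[0, 0, 0.05, 0, 0, 0], [0, 0, 0.1, 0, 0, 0], [0, 0, 0.15, 0, 0, 0], [0, 0, 0.2, 0, 0, 0], [0, 0, 0.25, 0, 0, 0], [0, 0, 0.3, 0, 0, 0], [0, 0, 0.4, 0, 0, 0], [0, 0, 0.5, 0, 0, 0], [0, 0, 0.5, 0, 0, 0], [0, 0, 0.5, 0, 0, 0]]]'

```text
clock: 28.35
tool_pos: [0.4946, -0.2004, 0.0744]
tool_rot: [2.604, 1.758, 0.0]
force: [-1.9, -0.2, 3.8]
finger_gap: 0.003
```

```bash
python3 look.py pics/s12.png
```

```text
t 28.35 p [ 0.4946 -0.2004  0.0744] phi -21.95 z [ 2.e-04  0.e+00 -1.e+00] F [-1.87 -0.25  3.84] gap 0.003 q [-0.14  0.47  0.58  2.01 -0.36  0.77  0.27]
head z [0.0999 0.1026 0.1053]
172 [ 0.503 -0.191  0.169] 174 [ 0.501 -0.193  0.16 ] 176 [ 0.504 -0.192  0.155] 178 [ 0.499 -0.194  0.143] 180 [ 0.502 -0.193  0.138] 182 [ 0.503 -0.193  0.131] 184 [ 0.505 -0.192  0.126] 186 [ 0.502 -0.194  0.116] 188 [ 0.504 -0.194  0.11 ] 190 [ 0.502 -0.195  0.1  ]
```

View pics/s12.png

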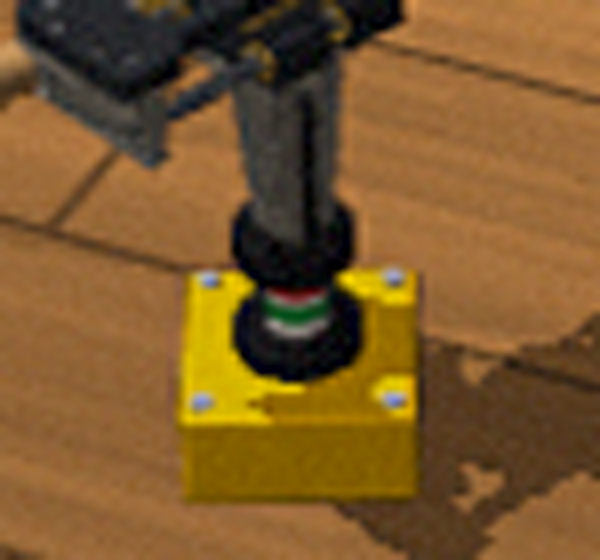

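Contact: 3.8 N, about 1 to 2 mm pressed. I'll go down 7 mm, then measure.

Request:
apply_moves --moves '[[[0, 0, 0.1, 0, 0, 0], [0, 0, 0.2, 0, 0, 0], [0, 0, 0.3, 0, 0, 0], [0, 0, 0.4, 0, 0, 0], [0, 0, 0.5, 0, 0, 0], [0, 0, 0.6, 0, 0, 0], [0, 0, 0.7, 0, 0, 0], [0, 0, 0.7, 0, 0, 0], [0, 0, 0.7, 0, 0, 0], [0, 0, 0.7, 0, 0, 0]]]'

```text
clock: 29.65
tool_pos: [0.4946, -0.2004, 0.0675]
tool_rot: [2.604, 1.758, 0.0]
force: [-1.8, 0.8, 7.6]
finger_gap: 0.004
```

```bash
python3 look.py pics/s13.png
```

```text
t 29.65 p [ 0.4946 -0.2004  0.0675] phi -21.95 z [ 2.e-04  2.e-04 -1.e+00] F [-1.76  0.77  7.55] gap 0.004 q [-0.13  0.48  0.57  2.01 -0.37  0.76  0.28]
head z [0.0945 0.0991 0.1062]
172 [ 0.502 -0.192  0.168] 174 [ 0.502 -0.192  0.16 ] 176 [ 0.502 -0.192  0.153] 178 [ 0.502 -0.193  0.146] 180 [ 0.502 -0.193  0.139] 182 [ 0.503 -0.193  0.132] 184 [ 0.506 -0.192  0.127] 186 [ 0.5   -0.195  0.114] 188 [ 0.5   -0.196  0.106] 190 [ 0.502 -0.195  0.101]
```

View pics/s13.png

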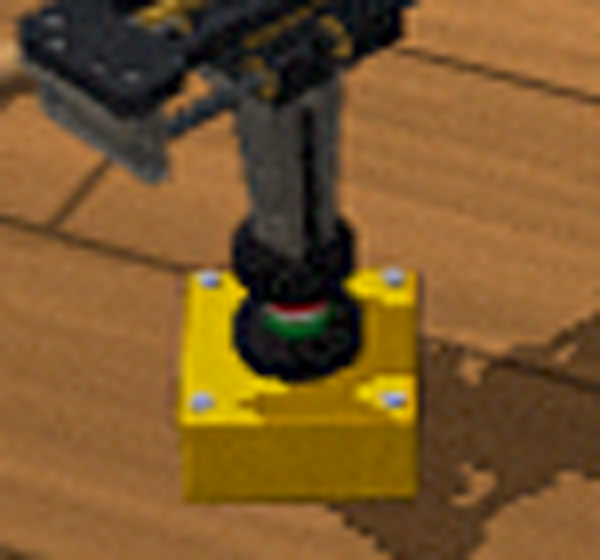

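The collar now cuts the lower part of the green band at (297,325). I'll measure the head height against the first picture.

```bash
cat > hz.py <<'E'
from h import *
c=cams.get_calibration("scene");K=c["camera_matrix"]
def prof(p,d):
    # vertical pixel shift of the head side: dark->band edge under head, and head left/right rim; plus top-plane depth
    P=cloud(d,c);out=[]
    for X0,Y0 in((.494,-.2005),):
        r=np.hypot(P[...,0]-X0,P[...,1]-Y0)
        ang=np.degrees(np.arctan2(P[...,1]-Y0,P[...,0]-X0))
        m=(r<.021)&(P[...,2]>.08)&(P[...,2]<.11)&(r>.013)&((ang<-40)|(ang>80))&(p.max(2)<45)
        out.append((m.sum(),np.median(P[m][:,2]).round(4),P[m][:,2].std().round(4)))
    g=p[185:212,250:254].mean(1) 
    return out,g.astype(int)
z=np.load("scene0.npz");o0,g0=prof(z['p'],z['d']);print("released",o0)
p,d=cams.camera("scene");o,g=prof(p,d);print("now",o)
for i in range(len(g)):print(185+i,g0[i],g[i])
st()
E
python3 hz.py
```

```text
released [(np.int64(35), np.float64(0.1035), np.float64(0.002))]
now [(np.int64(16), np.float64(0.0947), np.float64(0.0018))]
185 [27 25 29] [44 42 36]
186 [18 18 19] [42 41 37]
187 [24 22 23] [48 42 41]
188 [24 24 26] [46 43 40]
189 [24 21 22] [47 44 40]
190 [25 21 26] [45 42 39]
191 [22 19 22] [47 44 40]
192 [19 20 22] [30 29 28]
193 [13  9 11] [16 18 16]
194 [4 8 8] [19 21 24]
195 [ 5  6 13] [20 14 20]
196 [104   9   9] [9 8 8]
197 [119 117 107] [2 6 9]
198 [36 79 43] [86  3  4]
199 [ 5 69 19] [131 111 105]
200 [114 112 102] [45 86 43]
201 [130 124 117] [ 5 82 25]
202 [47 40 41] [12 30 13]
203 [10 13 11] [14 10 14]
204 [26 20 24] [23 19 22]
205 [ 4  7 10] [7 6 7]
206 [0 0 6] [ 2  9 15]
207 [23 15  9] [37 29 16]
208 [212 181   0] [166 126   0]
209 [212 178   0] [152 111   0]
210 [204 174   0] [143 103   0]
211 [206 179   0] [151 109   0]
t 29.75 p [ 0.4946 -0.2005  0.0675] phi -21.95 z [ 3.e-04  1.e-04 -1.e+00] F [-1.94  1.25  6.02] gap 0.003 q [-0.13  0.48  0.57  2.01 -0.37  0.76  0.28]
```

Three checks on the press so far:
- **Depth:** 8.8 mm.
- **Band shift:** about 8.5 mm.
- **Force:** 6.0 to 7.6 N, so 7 to 10 mm.

That leaves another 3.2 mm.

Request:
apply_moves --moves '[[[0, 0, 0.1, 0, 0, 0], [0, 0, 0.2, 0, 0, 0], [0, 0, 0.3, 0, 0, 0], [0, 0, 0.32, 0, 0, 0], [0, 0, 0.32, 0, 0, 0], [0, 0, 0.32, 0, 0, 0], [0, 0, 0.32, 0, 0, 0], [0, 0, 0.32, 0, 0, 0], [0, 0, 0.32, 0, 0, 0], [0, 0, 0.32, 0, 0, 0]]]'

```text
clock: 31.0
tool_pos: [0.4946, -0.2005, 0.0644]
tool_rot: [-2.604, -1.758, -0.001]
force: [-2.5, 0.5, 8.1]
finger_gap: 0.001
```

```bash
python3 hz.py; python3 look.py pics/s14.png; python3 - <<'E'
from h import *
p,d=cams.camera("scene");cv2.imwrite("pics/s15.png",p[:,:,::-1])
E
```

```text
released [(np.int64(35), np.float64(0.1035), np.float64(0.002))]
now [(np.int64(17), np.float64(0.0916), np.float64(0.0014))]
185 [27 25 29] [41 38 34]
186 [18 18 19] [47 43 40]
187 [24 22 23] [43 38 35]
188 [24 24 26] [53 50 46]
189 [24 21 22] [48 43 39]
190 [25 21 26] [51 48 42]
191 [22 19 22] [52 50 48]
192 [19 20 22] [45 39 37]
193 [13  9 11] [18 18 20]
194 [4 8 8] [16 16 17]
195 [ 5  6 13] [17 13 17]
196 [104   9   9] [13  9 13]
197 [119 117 107] [ 4 10 11]
198 [36 79 43] [0 8 4]
199 [ 5 69 19] [110   9   8]
200 [114 112 102] [121 125 110]
201 [130 124 117] [38 89 48]
202 [47 40 41] [ 5 26 10]
203 [10 13 11] [13 12 13]
204 [26 20 24] [12 15 14]
205 [ 4  7 10] [16 12 14]
206 [0 0 6] [ 5  8 17]
207 [23 15  9] [30 21  8]
208 [212 181   0] [164 124   0]
209 [212 178   0] [154 111   0]
210 [204 174   0] [146 105   0]
211 [206 179   0] [148 106   0]
t 31.05 p [ 0.4946 -0.2004  0.0645] phi -21.95 z [ 3.e-04  2.e-04 -1.e+00] F [-2.92  1.01  7.31] gap 0.006 q [-0.13  0.48  0.57  2.01 -0.37  0.75  0.28]
t 31.05 p [ 0.4946 -0.2004  0.0645] phi -21.95 z [ 3.e-04  2.e-04 -1.e+00] F [-2.92  1.01  7.31] gap 0.006 q [-0.13  0.48  0.57  2.01 -0.37  0.75  0.28]
head z [0.0919 0.0988 0.105 ]
172 [ 0.525 -0.179  0.187] 174 [ 0.504 -0.191  0.162] 176 [ 0.5   -0.193  0.152] 178 [ 0.504 -0.192  0.148] 180 [ 0.504 -0.192  0.14 ] 182 [ 0.504 -0.193  0.132] 184 [ 0.504 -0.193  0.125] 186 [ 0.504 -0.193  0.118] 188 [ 0.506 -0.193  0.111] 190 [ 0.504 -0.194  0.102]
```

View pics/s14.png

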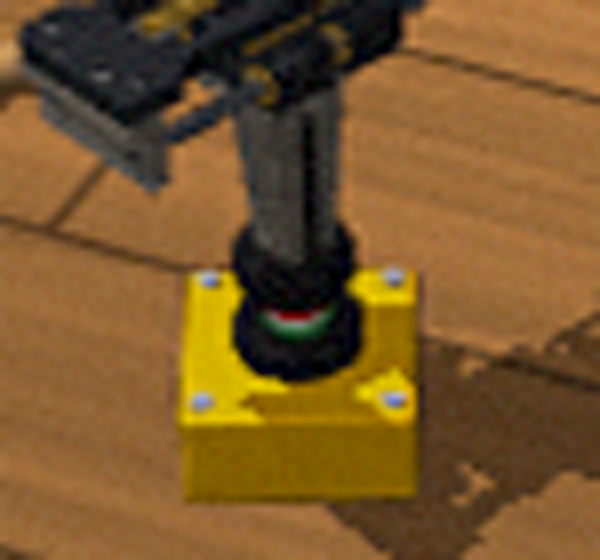

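View pics/s15.png

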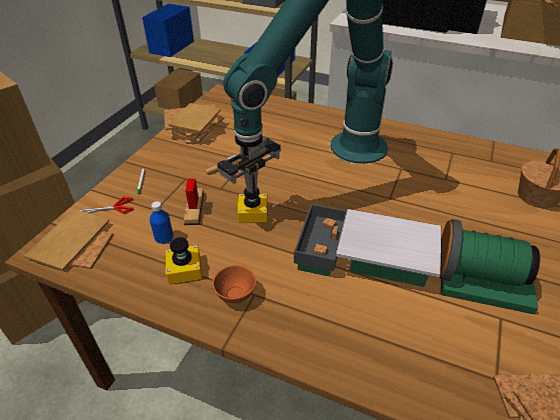

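The head is pressed 11.9 mm by depth, and the collar cuts the green band at (295,325) with white above it. Chips, scraper, bowl, bottle and brush are all where they should be, so I'll hand in.

```bash
python3 -c "
from plant import sign_off
print(sign_off())"
```

```text
the job is handed in; nothing more can be done
None
```

I've handed the job in at about 31 s on the robot's clock. The gripper is still holding the plunger of the yellow station nearest the base.

- **Chips:** I swept all three off the sander's table with the scraper in one pass. The check afterwards showed all three in the tray, with one leaning on its wall, and nothing left on the table.
- **Scraper:** It stands upright at its old place, within about 2 mm, and I let go of it before touching the plunger.
- **Plunger:** It is held at about 12 mm, with the collar cutting the green band and the red band still above it. Depth gave 11.9 mm and the band's shift in the picture about 11 mm. The force read 7.3 to 8.1 N, where the spring figure gives 8.5 N at 12 mm.
- **Bowl, glue bottle and brush:** I never touched them, and the last picture shows them in place.

**What disagreed:** with the fingers shut, their tips sit about 28 mm higher than the tool position says. I therefore set the press depth by contact force and the pictures, not by the tool position.

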